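# Catch kiln props from a feeder chute in a hand pan

## Robot

A 6-joint arm with a two-finger parallel gripper is mounted at the origin on the work surface. World frame = base frame: x ahead of the robot, y to its left, z up, the work surface at z = 0. Lengths are in m, angles in rad, forces in N, time in s.
With the tool pointing down it reaches from about 0.275 to 0.725 m from the base axis. Payload 15.9 kg.
Tool frame: the origin (TCP) lies at the very end of the fingers, on their centre line; the grasp point (between the pads) lies 19 mm behind it; x points along the fingers, y is the direction in which the jaws open and shut, and the axes are right-handed (so a half turn about x gives the same grasp; the last joint's range is limited). The gripper opens to 85 mm and grips with 20 to 120 N. Pads are 22 mm wide; open, the fingers measure 114 mm over their backs; the gripper's body (76 mm by 85 mm) begins 54 mm behind the grasp point. The pads swing forward as they close: fully open they stand 13 mm farther back than shut.
Start: joints at [-1.107, 0.213, -0.034, 1.323, 0, 1.571], TCP at [0.224, -0.447, 0.231] pointing down, gripper open.
Joint ranges: [-2.98, 2.98], [-0.74, 1.72], [-1.14, 1.35], [-2.1, 2.04], [-1.57, 1.44], [-3.14, 3.14]. Speed limits (rad/s): [1.89, 1.89, 2.39, 2.57, 3.14, 3.14].

## Interface

Orientations are given as a 3x3 rotation matrix whose columns are the frame's x, y, z axes.
In Python, from plant import telemetry, vision, ticket gives the robot as it stands.
- The arm moves only by the tool drive_tool, never from a script. Its argument "motion" is a list of rows, each a list of 2 entries, a list of its own where there are three numbers: the shift along the tool's x, y, z in mm, then the turn about the tool's x in rad. In form: [[[x, y, z], twist], ...]. A call has 1 to 8 rows; each row shifts and turns the commanded pose from where the row before left it, along the tool's axes as they then stand; what a row does not reach is not made up. A row lasts 1/12 s, in which the tool goes at most 41.7 mm and 7.16 degrees, less where a joint would pass 70% of its speed; a pose out of reach is approached as far as the arm can. A call with a gripper value outside its range is refused whole. "fingers" is the finger opening in mm, from 0 to 85.4, set as the call begins (left out, the last holds). The fingers move at their own pace and stop on an object; "grip_force" is the grip in N (left out, the last holds). Time passes only in rows, so rows that do not move let the fingers close. It gives the time, the measured TCP pose, the force and the opening at its end, in the units of the state.
- telemetry.get_obs(): the state, without advancing time (a new reading comes with each control period).
- vision.read_camera(name): name is "scene" or "top"; returns (picture, depth): 384x512x3 uint8, blue, green, red; 384x512 float32, m along the optical axis (not along the pixel's ray), 0 where there is no reading.
- vision.camera_info(name): a dict with "vertical_fov" (degrees; the focal length in pixels is half the picture's height over the tangent of half this angle, whatever the lens; pixels are square), "cx", "cy" (the principal point, pixels), "pose" (4x4, takes a point from camera to world coordinates). Camera axes: x right, y down, z forward; pixel columns grow to the right and rows downward; lengths in m; the calibration is good to about 2 mm. A picture is of the moment at which its call begins. camera_info takes no time and is no camera call.
- ticket.finish_job(): hands the job in, once; it reports no verdict.
The state is a dict: "clock": time; "qpos": joint angles; "joint_vel": joint speeds; "tau": joint torques, N m; "position": TCP position; "eef_rot": TCP orientation; "force": force on the tool from outside, world axes, zero at the start; "torque": the same for the moment, N m; "width": opening from 0.0 (shut) to 1.0 (fully open).
Only numpy, scipy, OpenCV 4.12 (cv2) and the standard library are available. Lean on these libraries where they do the work, as an engineer would, in place of code of your own. Each camera call takes 0.05 s, during which the arm holds its last target.

## Task

Pick up the pan by its handle and, holding it level in the air under the mouth of the feeder chute, press its far wall gently against the push plate, all the way to its stop without forcing it, so that the gate lifts and the three clay props slide into the pan; keep it pressed until all three are in. Then draw back so that the gate shuts, and set the pan with the props down in the middle of the wooden board, flat and let go. Let no prop fall on the table, and leave the clay elephant, the clay lump and the wooden knife where they are.

Things in the scene. Friction and masses are not known exactly. Their poses are not given: they have to be found in the camera images.
- pan: open rectangular aluminium pan, 170 x 130 x 60 mm high outside, walls 4 mm, 0.2 to 0.33 kg. Origin: centre of its underside; z up; +x points to the far wall (outer face at x = +85 mm), near wall at -85 mm. A wooden handle, 24 mm wide (y) and 26 mm high, sticks out of the near wall from x = -95 to -169 mm, its centre line 47 mm above the underside. It starts on the board.
- feeder: bench feeder, fixed: a steel chute on a wooden stand, sloping 30 degrees down to its mouth. Origin: on the table below the middle of the chute's lower lip; z up; +x points horizontally uphill. Chute 54 mm wide, 5 mm thick floor 180 mm above the table at the lip. The stand's foot begins 65 mm uphill of the lip (14 mm high), its posts at 90 mm; before them only the push plate is lower than 165 mm.
- lip (a point): middle of the chute's lower lip (top of the chute floor), 180 mm above the table. The props need room to drop: with the pan's underside about 50 mm above the table they fall in freely and do not pile up against the lip
- plate_face (a point): middle of the front face of the push plate, an upright grey plate 90 mm wide, 40 to 165 mm above the table, under the chute; at rest 25 mm uphill of the lip. Pushed along the feeder's +x it slides 30 mm to a cushioned stop against a spring (5 N at first, about 9 N near the stop) and lifts the gate by a linkage; let go, it springs back and the gate shuts.
- pusher (a joint): travel of the push plate in m: 0 at rest, 0.030 at its stop
- gate (a joint): lift of the aluminium gate that closes the chute's mouth, in m: 0 shut, 0.0435 fully lifted; always 1.45 times the plate's travel. The props pass only when it is lifted fully or nearly so (over about 36 mm).
- board: wooden modelling board lying flat on the table, 280 (x) x 250 (y) x 25 mm thick, does not move. Origin: centre of its underside; its top is 25 mm above the table.
- elephant: bystander: clay elephant figure, about 130 x 60 mm and 116 mm high; origin: centre of its underside
- lump: bystander: squat lump of clay, 66 mm across, 54 mm high; origin: centre of its underside
- knife: bystander: wooden modelling knife lying flat, about 185 mm long, 14 mm high; origin near its middle, on its underside
- prop0: kiln prop, a fired-clay block 60 x 36 x 36 mm, 50 to 100 g (hidden); origin: its centre, x along its length. At the start it lies in the chute behind the gate, number 1 of 3 from the mouth.
- prop1: kiln prop, a fired-clay block 60 x 36 x 36 mm, 50 to 100 g (hidden); origin: its centre, x along its length. At the start it lies in the chute behind the gate, number 2 of 3 from the mouth.
- prop2: kiln prop, a fired-clay block 60 x 36 x 36 mm, 50 to 100 g (hidden); origin: its centre, x along its length. At the start it lies in the chute behind the gate, number 3 of 3 from the mouth.
Mind the look-alikes: they are no part of the job. Leave any purple look-alike of the prop1 alone. Leave any yellow look-alike of the prop2 alone.

How it is judged:
By the outcome, as a careful person would: the job done as asked, in the order asked, and still so for the second after the job is handed in, with the robot touching nothing.
It also fails if it takes over 45 s, if anything falls off the work surface, if the arm or the gripper's body presses on something with over 40 N, if the wrist force passes 120 N, or if a joint passes its speed limit or range.

## Working session

There is one attempt and no reset: what is moved stays moved. The work goes in short steps, Python scripts to look and compute and a tool call to move; the robot and the scene stay as the last step left them, time stands still between calls to the robot, and variables do not carry over. Pictures are saved under pics/ and viewed, and the job is handed in when it is done.

Besides the shell and the picture viewer there is one more tool, called after "Emit:" as a command line: name --argument value ..., lists and objects as JSON in quotes. drive_tool: Moves the arm, as the interface text tells. Its arguments: {"type":"object","properties":{"motion":{"type":"array"},"fingers":{"type":"number"},"grip_force":{"type":"number"}},"required":["motion"]}

```bash
mkdir -p pics; ls; python3 - <<'E'
from plant import telemetry, vision, ticket
import cv2, numpy as np
np.set_printoptions(precision=4,suppress=True)
o=telemetry.get_obs(); print({k:(np.round(v,4).tolist()) for k,v in o.items()})
for n in ("scene","top"):
    im,d=vision.read_camera(n); cv2.imwrite(f"pics/{n}0.png",im); np.save(f"{n}0.npy",d); np.save(f"{n}0im.npy",im)
    print(n,vision.camera_info(n))
E
```

```text
pics
{'clock': 0.0, 'qpos': [-1.107, 0.2133, -0.035, 1.3235, -0.0, 1.5708], 'joint_vel': [0.0015, -0.0011, 0.0022, -0.0008, -0.0016, 0.0005], 'tau': [0.0026, -68.6166, 48.7122, 0.0178, 0.0, 0.0001], 'position': [0.2235, -0.4469, 0.2308], 'eef_rot': [[-0.0005, 0.4473, -0.8944], [0.001, -0.8944, -0.4473], [-1.0, -0.0011, 0.0]], 'force': [-0.5877, -0.5702, -0.8233], 'torque': [-0.0187, 0.0269, 0.0262], 'width': 0.9946}
scene {'vertical_fov': 53.61734601637673, 'cx': 252.96346889238606, 'cy': 193.99758792949248, 'pose': array([[-0.7961,  0.3281, -0.5085,  1.0537],
       [ 0.6048,  0.4621, -0.6486,  0.5236],
       [ 0.0222, -0.8239, -0.5663,  0.731 ],
       [ 0.    ,  0.    ,  0.    ,  1.    ]])}
top {'vertical_fov': 56.74316144633479, 'cx': 261.5734934671861, 'cy': 181.22168390726512, 'pose': array([[-0.0146, -0.9953,  0.0962,  0.4755],
       [-0.9997,  0.0164,  0.0188, -0.1014],
       [-0.0203, -0.0959, -0.9952,  1.0945],
       [ 0.    ,  0.    ,  0.    ,  1.    ]])}
```

View pics/scene0.png

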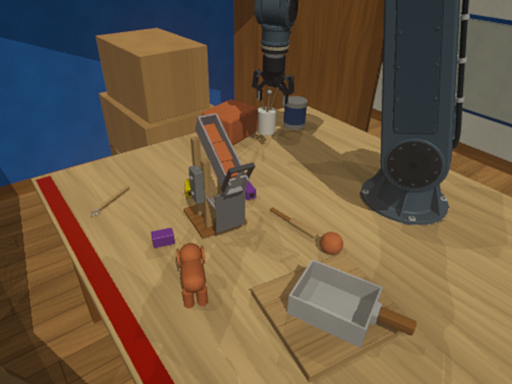

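View pics/top0.png

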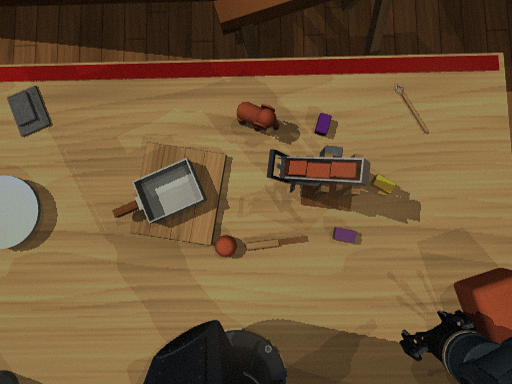

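The top view (image right = world −y, up = +x) shows the pan at (168,190) on the board with its handle toward (125,210). The feeder mouth is at (280,167), with the chute running uphill to the right. The elephant is at (257,116), the lump at (226,246) and the knife at (277,243). There are purple and yellow look-alikes around the feeder. Next I measure.

```bash
cat > h.py <<'E'
import numpy as np, cv2
from plant import telemetry, vision
np.set_printoptions(precision=4,suppress=True)
def cloud(n,d):
    ci=vision.camera_info(n); f=192/np.tan(np.radians(ci['vertical_fov'])/2)
    v,u=np.mgrid[0:384,0:512]
    P=np.stack([(u-ci['cx'])/f*d,(v-ci['cy'])/f*d,d],-1)
    W=P@ci['pose'][:3,:3].T+ci['pose'][:3,3]
    W[d<=0]=np.nan
    return W
def proj(n,p):
    ci=vision.camera_info(n); f=192/np.tan(np.radians(ci['vertical_fov'])/2)
    c=(np.asarray(p)-ci['pose'][:3,3])@ci['pose'][:3,:3]
    return np.stack([c[...,0]/c[...,2]*f+ci['cx'],c[...,1]/c[...,2]*f+ci['cy']],-1)
def ray(n,u,v,z):
    ci=vision.camera_info(n); f=192/np.tan(np.radians(ci['vertical_fov'])/2)
    r=ci['pose'][:3,:3]@np.array([(u-ci['cx'])/f,(v-ci['cy'])/f,1]); o=ci['pose'][:3,3]
    return o+r*(z-o[2])/r[2]
E
python3 - <<'E'
from h import *
W=cloud("top",np.load("top0.npy")); S=cloud("scene",np.load("scene0.npy"))
print("table z",np.nanmedian(W[280:300,100:200,2]),"scene",np.nanmedian(S[170:180,290:340,2]))
b=W[145:240,130:225].reshape(-1,3)
print("hist",np.histogram(b[:,2],bins=np.arange(0,.12,.005)))
# rim
for nm,C in(("top",W),("scene",S)):
    m=(C[...,0]>.3)&(C[...,0]<.75)&(C[...,1]>-.1)&(C[...,1]<.35)
    rim=C[m&(C[...,2]>.078)&(C[...,2]<.093)]
    h=C[m&(C[...,2]>.05)]
    print(nm,len(rim),cv2.minAreaRect((rim[:,:2]*1000).astype(np.float32)))
    bd=C[m&(C[...,2]>.018)&(C[...,2]<.032)]
    print("board",len(bd),cv2.minAreaRect((bd[:,:2]*1000).astype(np.float32)))
for z0,z1 in((.19,.215),(.215,.4)):
    m=(W[...,2]>z0)&(W[...,2]<z1); v,u=np.nonzero(m); k=(u>230)&(u<400)&(v>120)&(v<230)
    print(z0,k.sum(),u[k].min() if k.any() else 0,u[k].max(),v[k].min(),v[k].max())
top=np.load("top0im.npy"); sc=np.load("scene0im.npy")
cv2.imwrite("pics/topfeed.png",cv2.resize(top[130:230,240:400],None,fx=5,fy=5,interpolation=cv2.INTER_CUBIC))
cv2.imwrite("pics/toppan.png",cv2.resize(top[130:260,100:240],None,fx=4,fy=4,interpolation=cv2.INTER_CUBIC))
cv2.imwrite("pics/scfeed.png",cv2.resize(sc[100:250,140:280],None,fx=4,fy=4,interpolation=cv2.INTER_CUBIC))
E
```

```text
table z 0.0003096761844630924 scene 0.002016936764887567
hist (array([ 794,   34,   16,   30, 1978, 3645,  800,   57,   80,   65,   58,
         67,   67,   72,   70,   77,  257,  208,    2,    0,    0,    0,
          0]), array([0.   , 0.005, 0.01 , 0.015, 0.02 , 0.025, 0.03 , 0.035, 0.04 ,
       0.045, 0.05 , 0.055, 0.06 , 0.065, 0.07 , 0.075, 0.08 , 0.085,
       0.09 , 0.095, 0.1  , 0.105, 0.11 , 0.115]))
top 674 ((587.598388671875, 116.06298828125), (140.33729553222656, 496.4931945800781), 26.567176818847656)
board 6407 ((547.0271606445312, 120.0396728515625), (382.2902526855469, 399.19287109375), 1.1749409437179565)
scene 1369 ((586.8504638671875, 121.5521240234375), (141.9785614013672, 489.3323974609375), 25.975948333740234)
board 7175 ((534.2936401367188, 119.00853729248047), (368.32342529296875, 293.0841064453125), 80.19830322265625)
0.19 278 280 352 146 196
0.215 2835 267 369 149 195
```

View pics/topfeed.png

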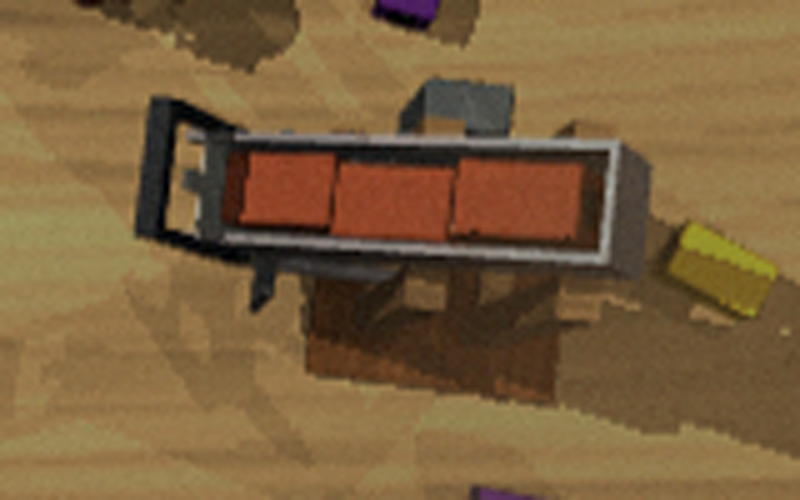

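View pics/toppan.png

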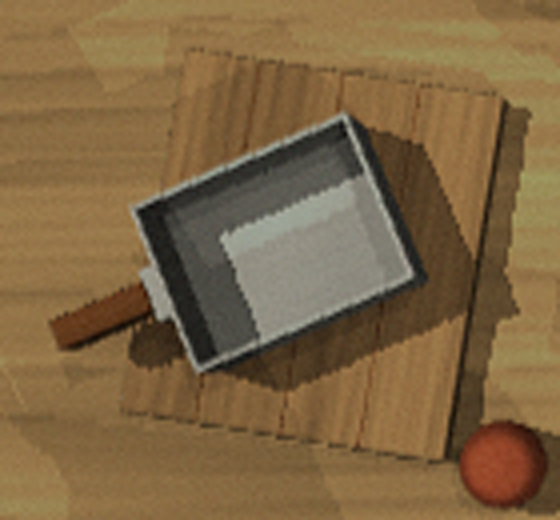

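View pics/scfeed.png

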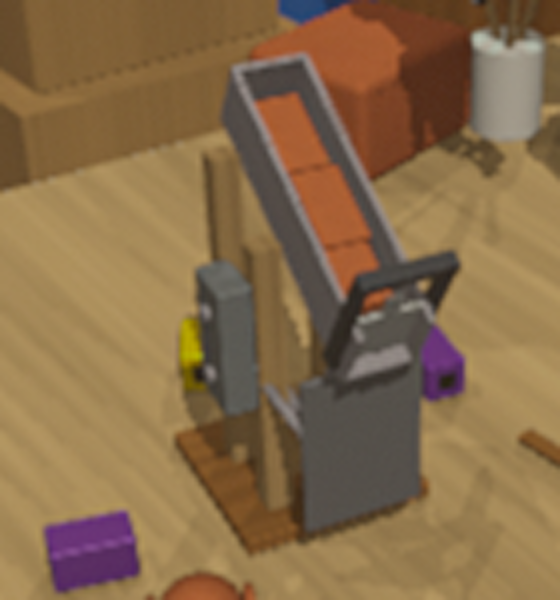

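```bash
python3 - <<'E'
from h import *
W=cloud("top",np.load("top0.npy")); S=cloud("scene",np.load("scene0.npy"))
# pan rim from top
def comp(mask,seed):
    n,l=cv2.connectedComponents(mask.astype(np.uint8)); 
    return l==l[seed[1],seed[0]]
v,u=np.mgrid[0:384,0:512]
m=(W[...,2]>.076)&(W[...,2]<.095)&(u>105)&(u<215)&(v>145)&(v<240)
p=W[m]; print("rim top",cv2.minAreaRect((p[:,:2]*1000).astype(np.float32)),len(p),np.median(p[:,2]))
m2=(S[...,2]>.076)&(S[...,2]<.097)&(u>280)&(u<390)&(v>255)&(v<345)
q=S[m2]; print("rim scene",cv2.minAreaRect((q[:,:2]*1000).astype(np.float32)),len(q),np.median(q[:,2]))
# handle
top=np.load("top0im.npy"); 
m=(W[...,2]>.06)&(u>105)&(u<137)&(v>195)&(v<225); p=W[m]; 
hb=(top[...,2].astype(int)-top[...,0]>40)
p=W[m&hb]; print("handle",cv2.minAreaRect((p[:,:2]*1000).astype(np.float32)),len(p),p.mean(0))
m2=(S[...,2]>.06)&(S[...,2]<.1)&(u>375)&(u<420)&(v>295)&(v<340); sc=np.load("scene0im.npy")
q=S[m2&(sc[...,2].astype(int)-sc[...,0]>40)];print("handle sc",cv2.minAreaRect((q[:,:2]*1000).astype(np.float32)),len(q),q.mean(0))
# board
for n,C,w in(("top",W,(125,230,138,250)),("scene",S,(245,430,260,370))):
    k=(C[...,2]>.017)&(C[...,2]<.032)&(u>w[0])&(u<w[1])&(v>w[2])&(v<w[3])
    k=cv2.morphologyEx(k.astype(np.uint8),cv2.MORPH_OPEN,np.ones((3,3)))>0
    p=C[k]; print("board",n,cv2.minAreaRect((p[:,:2]*1000).astype(np.float32)),len(p))
# board corners via rays in toppan crop px
for (a,b) in((187,50),(503,97),(447,460),(120,412)):
    print("bc",ray("top",100+a/4,130+b/4,.025))
# pan rim corners
for (a,b) in((132,208),(346,113),(422,278),(200,372)):
    print("pc",ray("top",100+a/4,130+b/4,.085))
for (a,b) in((52,322),(68,350)): print("hend",ray("top",100+a/4,130+b/4,.085))
# plate
m=(u>140+318/4)&(u<140+410/4)&(v>100+400/4)&(v<100+510/4)
m=comp(m,(235,215)) if False else m
p=S[m]; p=p[(p[:,2]>.04)&(p[:,2]<.165)]
c=np.median(p,0); r=p
for _ in range(4):
    c=r.mean(0); U,s,Vt=np.linalg.svd(r-c,full_matrices=False); n=Vt[2]; d=(p-c)@n; r=p[abs(d)<.006]
print("plate",c,n,len(p),len(r),s[2]/len(r)**.5)
# chute: top view side walls
m=(W[...,2]>.2)&(u>262)&(u<375)&(v>145)&(v<200); p=W[m]
print("chute",cv2.minAreaRect((p[:,:2]*1000).astype(np.float32)),len(p))
# props slope direction
red=(top[...,2].astype(int)-top[...,0]>70)&m; p=W[red]
c=p.mean(0);U,s,Vt=np.linalg.svd(p-c,full_matrices=False);print("props",c,Vt,len(p),cv2.minAreaRect((p[:,:2]*1000).astype(np.float32)))
E
```

```text
rim top ((535.9642944335938, 226.01516723632812), (131.0655975341797, 253.51390075683594), 22.67486000061035) 682 0.084426168302421
rim scene ((546.459228515625, 205.64166259765625), (134.48123168945312, 206.0387420654297), 22.90318489074707) 1175 0.08445132263780719
handle ((500.87811279296875, 310.0603332519531), (24.17687225341797, 71.58198547363281), 24.436866760253906) 190 [0.5005 0.3107 0.0844]
handle sc ((502.161376953125, 312.7952575683594), (26.094453811645508, 71.55179595947266), 22.106250762939453) 583 [0.5069 0.3154 0.0806]
board top ((548.4129638671875, 173.7667236328125), (251.4792938232422, 280.0997314453125), 80.39124298095703) 6079
board scene ((550.3720703125, 175.3985595703125), (251.29013061523438, 280.48382568359375), 80.1460189819336) 6597
bc [0.7044 0.2702 0.025 ]
bc [0.6634 0.0269 0.025 ]
bc [0.3905 0.0701 0.025 ]
bc [0.4292 0.3163 0.025 ]
pc [0.577  0.2872 0.085 ]
pc [0.6432 0.1332 0.085 ]
pc [0.5235 0.0782 0.085 ]
pc [0.4592 0.2362 0.085 ]
hend [0.4962 0.3431 0.085 ]
hend [0.4761 0.3311 0.085 ]
plate [ 0.5874 -0.1681  0.0919] [ 0.133   0.9911 -0.003 ] 593 593 0.001347660462157672
chute ((594.4261474609375, -218.115478515625), (232.56161499023438, 119.78370666503906), 81.93914031982422) 3075
props [ 0.5814 -0.2297  0.2698] [[-0.1188 -0.8772  0.4653]
 [ 0.9637 -0.2147 -0.1588]
 [ 0.2392  0.4295  0.8708]] 965 ((580.509033203125, -234.5936279296875), (166.49908447265625, 92.56312561035156), 81.4871597290039)
```

Emit:
drive_tool --motion '[[[0,-25,-27],0],[[0,-25,-27],0],[[0,-25,-27],0],[[0,-25,-27],0],[[0,-25,-27],0],[[0,-25,-27],0],[[0,-25,-27],0],[[0,-25,-27],0]]' --fingers 85 --grip_force 100

```text
clock: 0.77
position: [0.3273, -0.17, 0.2312]
eef_rot: [[-0.0, 0.447, -0.895], [0.0, -0.895, -0.447], [-1.0, -0.0, 0.0]]
force: [1.4, -0.8, -0.7]
width: 0.998
```

Emit:
drive_tool --motion '[[[0,0,0],-0.12],[[0,0,0],-0.12],[[0,0,0],-0.12],[[0,0,0],-0.12],[[0,0,0],-0.12],[[0,0,0],-0.12],[[0,0,0],-0.12],[[0,0,0],-0.12]]'

```text
clock: 1.43
position: [0.3272, -0.1716, 0.2311]
eef_rot: [[-0.0, 0.99, -0.141], [0.0, -0.141, -0.99], [-1.0, -0.001, -0.0]]
force: [-0.3, -0.1, 0.5]
width: 0.997
```

Emit:
drive_tool --motion '[[[0,0,0],-0.12],[[0,0,0],-0.12],[[0,0,0],-0.12],[[0,0,0],-0.12],[[0,0,0],-0.063],[[0,0,0],0]]'

```text
clock: 1.93
position: [0.3272, -0.1716, 0.2311]
eef_rot: [[-0.0, 0.921, 0.389], [0.0, 0.389, -0.921], [-1.0, -0.0, -0.0]]
force: [0.5, -0.8, 0.9]
width: 0.995
```

```bash
cat >> h.py <<'E'
def go(x,y,yaw=None,z=None):
    """delta in tool mm + twist; yaw = angle of tool y axis (deg)"""
    o=telemetry.get_obs(); R=np.array(o['eef_rot']); p=np.array(o['position'])
    t=np.array([x,y,p[2] if z is None else z])
    cur=np.degrees(np.arctan2(R[1,1],R[0,1]))
    print("clock",o['clock'],"pos",p,"yaw",cur,"F",np.array(o['force']),"T",np.array(o['torque']),"w",o['width'],"j6",o['qpos'][5])
    print("tool delta mm",(R.T@(t-p))*1000,"twist",None if yaw is None else -np.radians(yaw-cur))
E
python3 -c "
from h import *
go(.5075,.2931,22.7)"
```

```text
clock 1.9333 pos [ 0.3272 -0.1716  0.2311] yaw 22.87215441903564 F [ 0.4585 -0.7733  0.8527] T [-0.0005 -0.0191  0.0009] w 0.995208365752107 j6 0.6886039400478987
tool delta mm [   0.0257  346.7448 -358.0729] twist 0.003004661434029902
```

Emit:
drive_tool --motion '[[[0,26.7,-27.5],0],[[0,26.7,-27.5],0],[[0,26.7,-27.5],0],[[0,26.7,-27.5],0],[[0,26.7,-27.5],0],[[0,26.7,-27.5],0],[[0,26.7,-27.5],0],[[0,26.7,-27.5],0]]'

```text
clock: 2.6
position: [0.4397, 0.1158, 0.2312]
eef_rot: [[-0.0, 0.924, 0.383], [-0.0, 0.383, -0.924], [-1.0, -0.0, 0.0]]
force: [0.8, -1.0, 0.7]
width: 0.998
```

Emit:
drive_tool --motion '[[[0,26.7,-27.5],0],[[0,26.7,-27.5],0],[[0,26.7,-27.5],0],[[0,26.7,-27.5],0],[[0,26.4,-28.1],0],[[25,0,0],0],[[35,0,0],0],[[20,0,0],0]]'

```text
clock: 3.27
position: [0.5084, 0.2928, 0.1479]
eef_rot: [[-0.002, 0.923, 0.384], [-0.001, 0.384, -0.923], [-1.0, -0.003, 0.0]]
force: [-1.2, -0.5, -1.4]
width: 0.996
```

```bash
python3 -c "
from h import *
go(.5075,.2931,22.7,.053)
for n in('scene','top'):
  im,d=vision.read_camera(n); c=im[200:384,260:460] if n=='scene' else im[130:260,60:240]
  cv2.imwrite(f'pics/{n}1.png',cv2.resize(c,None,fx=3,fy=3))
"
```

```text
clock 3.2667 pos [0.5084 0.2928 0.1479] yaw 22.5783729965838 F [-1.1559 -0.4795 -1.4048] T [-0.0557  0.0403  0.0119] w 0.9955076755178758 j6 1.699247992307866
tool delta mm [94.8654 -0.4954 -0.6767] twist -0.0021227916689470954
```

View pics/scene1.png

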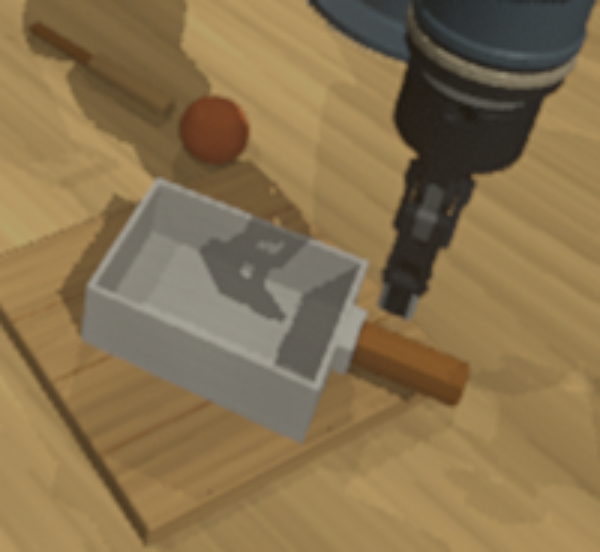

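View pics/top1.png

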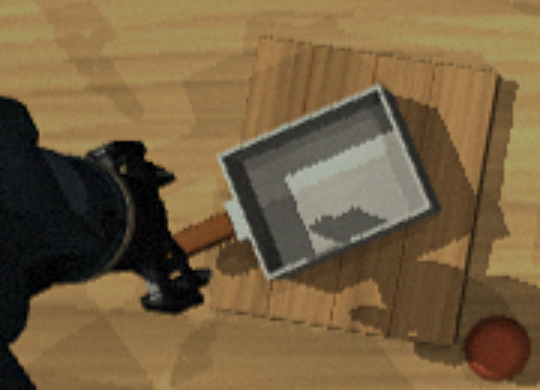

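The gripper straddles the handle: in the top crop the fingertips are at (170,183) and (205,278), with the handle at about (205,232). The pan is undisturbed, so I descend and grip.

Emit:
drive_tool --motion '[[[30,-0.5,-0.7],0],[[30,0,0],0],[[20,0,0],0],[[10,0,0],0],[[4,0,0],0],[[0,0,0],0]]'

```text
clock: 3.87
position: [0.5089, 0.293, 0.0581]
eef_rot: [[0.0, 0.923, 0.385], [0.0, 0.385, -0.923], [-1.0, 0.0, -0.0]]
force: [-1.0, -0.1, 0.5]
width: 0.993
```

Emit:
drive_tool --motion '[[[0,0,0],0],[[0,0,0],0],[[0,0,0],0],[[0,0,0],0],[[0,0,0],0],[[0,0,0],0],[[0,0,0],0],[[0,0,0],0]]' --fingers 0 --grip_force 110

```text
clock: 4.53
position: [0.5088, 0.2932, 0.0581]
eef_rot: [[0.001, 0.923, 0.386], [0.001, 0.386, -0.923], [-1.0, 0.001, -0.0]]
force: [-1.9, -0.5, 8.6]
width: 0.263
```

```bash
python3 -c "
from h import *
go(.5075,.2931,22.7,.053)
for n in('scene',):
  im,d=vision.read_camera(n); c=im[200:384,260:460] if n=='scene' else im[130:260,60:240]
  cv2.imwrite(f'pics/{n}2.png',cv2.resize(c,None,fx=3,fy=3))
"
```

```text
clock 4.5333 pos [0.5088 0.2932 0.0581] yaw 22.693027205927418 F [-1.9471 -0.5327  8.6288] T [-0.1943  0.3923  0.0125] w 0.2634400130343941 j6 1.6974545977060314
tool delta mm [ 5.1238 -1.2457 -0.4162] twist -0.00012169821463008681
```

View pics/scene2.png

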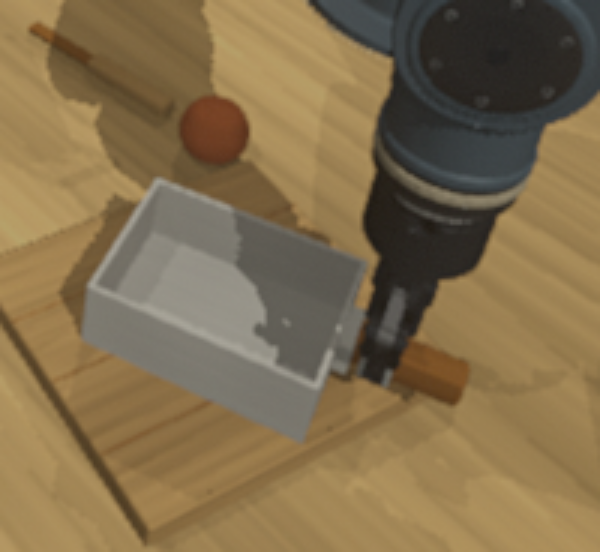

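```bash
python3 - <<'E'
from h import *
W=cloud("top",np.load("top0.npy")); S=cloud("scene",np.load("scene0.npy"))
v,u=np.mgrid[0:384,0:512]
f=np.array([-.133,-.991]);f/=np.linalg.norm(f); g=np.array([-f[1],f[0]])
# plate extents in scene
m=(abs((S[...,:2]-[.5874,-.1681])@f)<.006)&(S[...,2]>.045)&(S[...,2]<.16)&(u>200)&(u<260)
l=S[m][:,:2]@g; print("plate lateral",np.percentile(l,[0,1,50,99,100]),m.sum(), "plate x",.5874*f[0]-.1681*f[1])
# refine normal / position with larger set
p=S[m]; c=p.mean(0);U,s,Vt=np.linalg.svd(p-c,full_matrices=False); print(c,Vt[2],c[:2]@f)
# chute lateral: points above .2 with along-range
for n,C in(("top",W),("scene",S)):
  a=C[...,:2]@f; lat=C[...,:2]@g
  for a0 in(.16,.2,.24,.28):
    k=(a>a0)&(a<a0+.02)&(C[...,2]>.2)&(abs(lat-.61)<.09)&(C[...,2]<.45)
    if k.sum()>5: print(n,a0,np.percentile(lat[k],[1,50,99]),"z",np.percentile(C[...,2][k],[2,50,98]))
  k=(C[...,2]>.17)&(abs(lat-.61)<.12)&(a<.16)&(a>0); 
  print(n,"front pts",k.sum(),"amin",a[k].min() if k.any() else None,"z range there",C[...,2][k].min() if k.any() else None)
top=np.load("top0im.npy")
red=(top[...,2].astype(int)-top[...,0]>60)&(W[...,2]>.2)&(u>262)&(u<375)&(v>145)&(v<200)
print("props lat",np.percentile(W[red][:,:2]@g,[1,50,99]))
for nm,px in(("lump",(226,246)),("elephant",(257,116)),("knife l",(247,246)),("knife r",(307,238))): print(nm,W[px[1],px[0]])
p=W[(W[...,2]>.02)&(u>212)&(u<242)&(v>230)&(v<262)]; print("lump ext",p.min(0),p.max(0))
p=W[(W[...,2]>.02)&(u>230)&(u<295)&(v>95)&(v<140)]; print("eleph ext",p.min(0),p.max(0))
E
```

```text
plate lateral [0.5616 0.5625 0.6086 0.651  0.6518] 1005 plate x 0.0884730749887192
[ 0.5909 -0.1686  0.1041] [-0.1403 -0.9901  0.0013] 0.0885566442012076
top 0.16 [0.5583 0.609  0.6766] z [0.2037 0.2775 0.3026]
top 0.2 [0.559  0.5996 0.6655] z [0.2044 0.3038 0.3271]
top 0.24 [0.5779 0.604  0.6311] z [0.2843 0.2952 0.3059]
top front pts 1589 amin 0.020727859353237548 z range there 0.17112183920496415
scene 0.16 [0.5795 0.6314 0.6785] z [0.2043 0.2796 0.3034]
scene 0.2 [0.5794 0.6326 0.6528] z [0.2042 0.2829 0.3252]
scene 0.24 [0.5955 0.632  0.6327] z [0.2842 0.2965 0.3012]
scene front pts 1820 amin 0.018108549433280937 z range there 0.1700422933543312
props lat [0.5612 0.606  0.6502]
lump [0.3892 0.0242 0.0524]
elephant [ 0.7596 -0.0722  0.0991]
knife l [ 0.3853 -0.0344  0.0143]
knife r [ 0.4059 -0.2161  0.0018]
lump ext [ 0.3579 -0.0025  0.0211] [0.4316 0.0669 0.0566]
eleph ext [ 0.7209 -0.1358  0.0217] [ 0.8083 -0.0104  0.1187]
```

Emit:
drive_tool --motion '[[[-5,0,0],0],[[-10,0,0],0],[[-10,0,0],0],[[-10,0,0],0],[[-10,0,0],0],[[0,0,0],0],[[0,0,0],0]]'

```text
clock: 5.17
position: [0.5089, 0.2932, 0.1031]
eef_rot: [[0.001, 0.923, 0.386], [0.001, 0.386, -0.923], [-1.0, 0.001, -0.0]]
force: [-0.7, 1.0, -2.6]
width: 0.255
```

```bash
python3 -c "
from h import *
go(.5075,.2931,22.7,.053)
im,d=vision.read_camera('scene'); np.save('scene3.npy',d);cv2.imwrite('pics/scene3.png',cv2.resize(im[200:384,260:460],None,fx=3,fy=3))
im,d=vision.read_camera('top'); np.save('top3.npy',d);
W=cloud('top',d);v,u=np.mgrid[0:384,0:512]
k=(W[...,2]>.10)&(W[...,2]<.15)&(u>138)&(u<215)&(v>145)&(v<240)
p=W[k]; A=np.c_[p[:,:2],np.ones(len(p))]; x=np.array([.3855,-.9227]); 
from numpy.linalg import lstsq
s=lstsq(A,p[:,2],rcond=None)[0]; print('slope along pan x',s[:2]@x,'across',s[:2]@[.9227,.3855],'z',p[:,2].mean(),cv2.minAreaRect((p[:,:2]*1000).astype(np.float32)))
"
```

```text
clock 5.1667 pos [0.5089 0.2932 0.1031] yaw 22.69006622456605 F [-0.7267  1.0188 -2.5708] T [0.2037 0.0956 0.0017] w 0.2551238524692424 j6 1.697424649561174
tool delta mm [50.0873 -1.4334 -0.4633] twist -0.0001733770884761583
slope along pan x 0.016576734962722547 across -0.016930102108088454 z 0.1206373933833571 ((551.224853515625, 187.50595092773438), (131.1078338623047, 170.76666259765625), 22.90058135986328)
```

View pics/scene3.png

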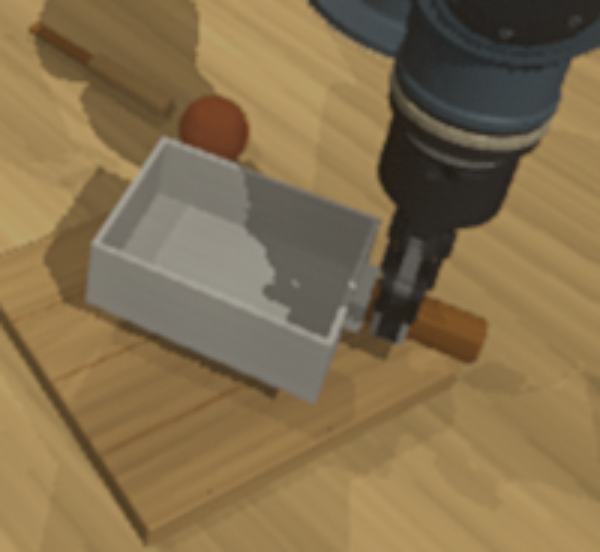

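```bash
cat >> h.py <<'E'
def tilt(C,o,x,lo,hi):
    """rim z statistic along pan x and y; o: pan centre xy, x: pan x unit"""
    x=np.array(x);y=np.array([-x[1],x[0]]); d=C[...,:2]-np.array(o); a=d@x; b=d@y
    ok=(C[...,2]>lo)&(C[...,2]<hi)
    out={}
    for nm,k in(("far",(abs(a-.083)<.006)&(abs(b)<.05)),("near",(abs(a+.083)<.006)&(abs(b)<.05)),("+y",(abs(b-.063)<.006)&(abs(a)<.07)),("-y",(abs(b+.063)<.006)&(abs(a)<.07)),("floor far",(abs(a-.03)<.03)&(abs(b)<.04)),("floor near",(abs(a+.04)<.03)&(abs(b)<.04))):
        z=C[...,2][k&ok if 'floor' not in nm else k]; z=z[np.isfinite(z)]
        out[nm]=(len(z),np.round(np.percentile(z,[50,75,90]),4).tolist()) if len(z) else None
    return out
E
python3 -c "
from h import *
W=cloud('top',np.load('top3.npy'));S=cloud('scene',np.load('scene3.npy'))
for C in(W,S):
  for k,v in tilt(C,(.5512,.1875),(.3855,-.9227),.11,.15).items(): print(k,v)
"
```

```text
far (87, [0.1269, 0.1293, 0.1301])
near (150, [0.1267, 0.1293, 0.1307])
+y (157, [0.1268, 0.129, 0.1306])
-y (120, [0.1279, 0.1296, 0.131])
floor far (565, [0.0728, 0.074, 0.0755])
floor near (4092, [0.5661, 0.6089, 0.6255])
far (153, [0.1272, 0.1305, 0.1312])
near (114, [0.1305, 0.1315, 0.132])
+y (577, [0.123, 0.1292, 0.131])
-y (491, [0.1226, 0.1287, 0.1309])
floor far (551, [0.0745, 0.0754, 0.0762])
floor near (1311, [0.4243, 0.6177, 0.629])
```

Emit:
drive_tool --motion '[[[0,0,0],0.04],[[0,0,0],0.08],[[0,0,0],0.08],[[0,0,0],0.08],[[0,0,0],0.08],[[0,0,0],0.08],[[0,0,0],0.06],[[0,0,0],0.036]]'

```text
clock: 5.93
position: [0.5081, 0.2927, 0.1016]
eef_rot: [[-0.001, 0.99, -0.143], [-0.001, -0.143, -0.99], [-1.0, -0.001, 0.001]]
force: [-0.3, 0.6, -2.3]
width: 0.261
```

```bash
python3 -c "
from h import *
go(.6210,.0483,-8.0,.083)"
```

```text
clock 5.9333 pos [0.5081 0.2927 0.1016] yaw -8.224199364179608 F [-0.3292  0.5687 -2.3095] T [ 0.2275 -0.0377  0.0181] w 0.2612031638243384 j6 2.2370421613600397
tool delta mm [ 18.656  146.7161 225.7457] twist -0.0039130170858119925
```

Emit:
drive_tool --motion '[[[0,6,10],0],[[0,13,20],0],[[0,13,20],0],[[0,13,20],0],[[0,13,20],0],[[0,13,20],0],[[0,13,20],0],[[0,13,20],0]]'

```text
clock: 6.6
position: [0.5838, 0.129, 0.1018]
eef_rot: [[-0.001, 0.99, -0.138], [-0.0, -0.138, -0.99], [-1.0, -0.001, 0.0]]
force: [0.5, 0.3, -3.3]
width: 0.261
```

Emit:
drive_tool --motion '[[[0,13,20],0],[[3,13,20],0],[[5,11,17],0],[[5,8,11],0],[[4,4,6],-0.004],[[2,0,1.5],0],[[0,0,0],0]]'

```text
clock: 7.18
position: [0.6209, 0.0493, 0.0825]
eef_rot: [[-0.002, 0.991, -0.135], [0.0, -0.135, -0.991], [-1.0, -0.002, 0.0]]
force: [-0.2, 0.4, -2.3]
width: 0.26
```

```bash
python3 -c "
from h import *
go(.6210,.0483,-8.0,.083)
for n in('scene','top'):
  im,d=vision.read_camera(n); np.save(n+'4.npy',d); np.save(n+'4im.npy',im)
  cv2.imwrite(f'pics/{n}4.png',cv2.resize(im[80:360,100:400],None,fx=2.5,fy=2.1))
  C=cloud(n,d);v,u=np.mgrid[0:384,0:512]
  k=(C[...,2]>.102)&(C[...,2]<.118)&(C[...,1]<.03)&(C[...,1]>-.16)&(C[...,0]>.5)&(C[...,0]<.70)
  p=C[k]; print(n,cv2.minAreaRect((p[:,:2]*1000).astype(np.float32)),len(p))
  for kk,vv in tilt(C,(.6038,-.0645),(-.1357,-.9907),.09,.13).items(): print(kk,vv)
"
```

```text
clock 7.1833 pos [0.6209 0.0493 0.0825] yaw -7.786130958573388 F [-0.2236  0.4182 -2.2771] T [ 0.2577 -0.04   -0.011 ] w 0.26028047031334905 j6 1.7858390186515702
tool delta mm [-0.5501  0.2288  0.993 ] twist 0.003732718940978534
scene ((606.8829345703125, -62.634796142578125), (173.8206787109375, 130.18421936035156), 82.69386291503906) 361
far (221, [0.1013, 0.1079, 0.1098])
near (68, [0.1008, 0.1078, 0.1098])
+y (208, [0.1048, 0.1095, 0.1106])
-y (18, [0.1013, 0.1072, 0.1101])
floor far (548, [0.0553, 0.2548, 0.275])
floor near (441, [0.054, 0.606, 0.6124])
top ((605.2681884765625, -59.60619354248047), (177.159912109375, 130.11790466308594), 82.31285858154297) 349
far (15, [0.1096, 0.1109, 0.1119])
near (94, [0.108, 0.1104, 0.1116])
+y (123, [0.1084, 0.1102, 0.1115])
-y (93, [0.1096, 0.1111, 0.1121])
floor far (637, [0.0551, 0.2717, 0.2756])
floor near (1880, [0.573, 0.6049, 0.6124])
```

View pics/scene4.png

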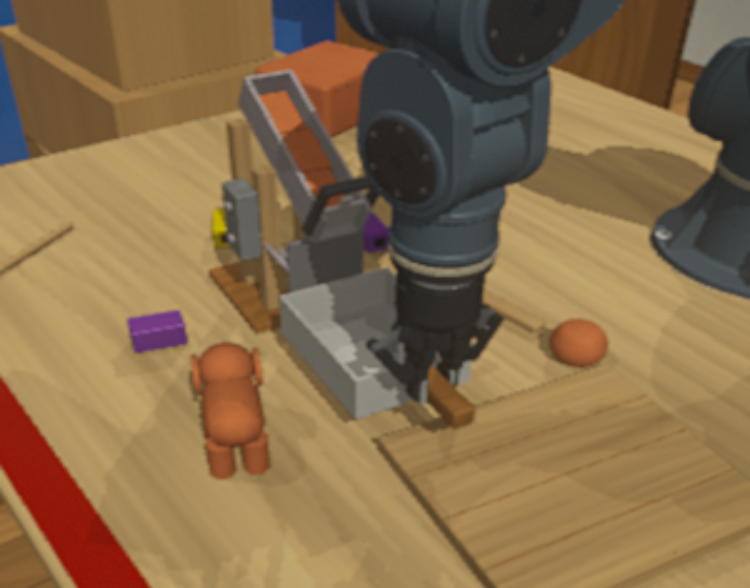

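View pics/top4.png

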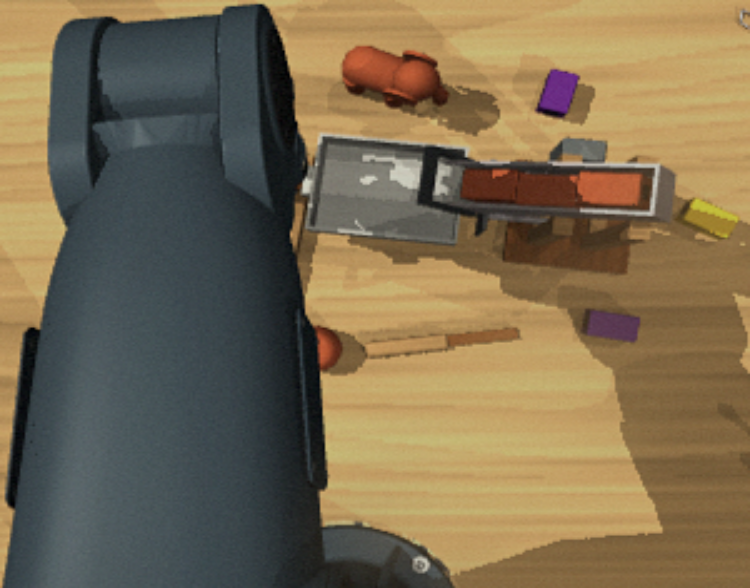

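```bash
python3 -c "
from h import *
f=np.array([-.1357,-.9907]);g=np.array([.9907,-.1357])
for n in('top','scene'):
  C=cloud(n,np.load(n+'4.npy')); im=np.load(n+'4im.npy'); a=C[...,:2]@f; l=C[...,:2]@g
  v,u=np.mgrid[0:384,0:512]
  for z in np.arange(.1,.5,.04):
    k=(C[...,2]>z)&(C[...,2]<z+.04)&(abs(l-.61)<.1)
    A=a[k]; r=A[A<0.01]; fr=A[A>=.01]
    print(n,round(z,2),'arm max',np.percentile(r,99.5) if len(r) else None,'frame min',fr.min() if len(fr) else None)
"
```

```text
top 0.1 arm max 0.009109084275380687 frame min 0.011158513325949379
top 0.14 arm max -0.12012536454403268 frame min 0.0874349105418902
top 0.18 arm max -0.09757882028461191 frame min 0.05329872652164351
top 0.22 arm max -0.09496247485591569 frame min 0.035498875554068283
top 0.26 arm max -0.08758664995951207 frame min 0.019144087030786693
top 0.3 arm max -0.07981438169221344 frame min 0.17009459477261754
top 0.34 arm max -0.08678731116350545 frame min None
top 0.38 arm max -0.07112933593698403 frame min None
top 0.42 arm max -0.07555828715624875 frame min None
top 0.46 arm max -0.06127464078207945 frame min None
scene 0.1 arm max 0.007301114776046437 frame min 0.013867486452459292
scene 0.14 arm max -0.11975213889638715 frame min 0.06204098297950936
scene 0.18 arm max -0.12218286252455242 frame min 0.04019156936463072
scene 0.22 arm max -0.1223597590664641 frame min 0.02685654137318922
scene 0.26 arm max -0.12067025853747108 frame min 0.016457993604152846
scene 0.3 arm max -0.11601824442959005 frame min 0.16821721545434556
scene 0.34 arm max -0.10247289663320898 frame min 1.996433549563812
scene 0.38 arm max -0.09497622810351226 frame min 1.998911589212693
scene 0.42 arm max -0.09726971517136664 frame min None
scene 0.46 arm max -0.09144944865474315 frame min None
```

Emit:
drive_tool --motion '[[[0,0,4],0],[[0,0,5],0],[[0,0,4],0],[[0,0,3],0],[[0,0,2],0],[[0,0,2],0],[[0,0,2],0],[[0,0,1],0]]'

```text
clock: 7.95
position: [0.6187, 0.0268, 0.0834]
eef_rot: [[0.001, 0.991, -0.135], [0.001, -0.135, -0.991], [-1.0, 0.0, -0.001]]
force: [2.2, 4.6, -1.9]
width: 0.254
```

```bash
python3 -c "
from h import *
go(.6142,-.001,-7.8,.083)"
```

```text
clock 7.95 pos [0.6187 0.0268 0.0834] yaw -7.784308717928247 F [ 2.1721  4.6135 -1.904 ] T [ 1.2773 -0.2527 -0.199 ] w 0.25441684722101915 j6 1.749398304829893
tool delta mm [ 0.3927 -0.704  28.1653] twist 0.00027386453601124637
```

Emit:
drive_tool --motion '[[[0,0,3],0],[[0,0,3],0],[[0,0,4],0],[[0,0,4],0],[[0,0,4],0],[[0,0,3],0],[[0,0,2],0]]'

```text
clock: 8.53
position: [0.6157, 0.0044, 0.0834]
eef_rot: [[0.001, 0.991, -0.135], [0.002, -0.135, -0.991], [-1.0, 0.0, -0.002]]
force: [1.8, 7.6, -2.1]
width: 0.261
```

```bash
python3 -c "
from h import *
go(.6142,-.001,-7.8,.083)
im,d=vision.read_camera('scene');C=cloud('scene',d); np.save('scene5.npy',d);v,u=np.mgrid[0:384,0:512]
cv2.imwrite('pics/scene5.png',cv2.resize(im[100:280,170:350],None,fx=3,fy=3))
f=np.array([-.1357,-.9907]);g=np.array([.9907,-.1357]);a=C[...,:2]@f;l=C[...,:2]@g
k=(C[...,2]>.125)&(C[...,2]<.16)&(abs(l-.61)<.04)&(a>.05)&(a<.14); print('plate a',np.percentile(a[k],[10,50,90]),k.sum())
"
```

```text
clock 8.5333 pos [0.6157 0.0044 0.0834] yaw -7.7694727576590275 F [ 1.7524  7.5707 -2.1092] T [ 1.7036 -0.3426 -0.2141] w 0.26112465676925234 j6 1.7126455963513527
tool delta mm [ 0.4364 -0.7169  5.5389] twist 0.0005328008904041893
plate a [0.1085 0.1105 0.1128] 203
```

View pics/scene5.png

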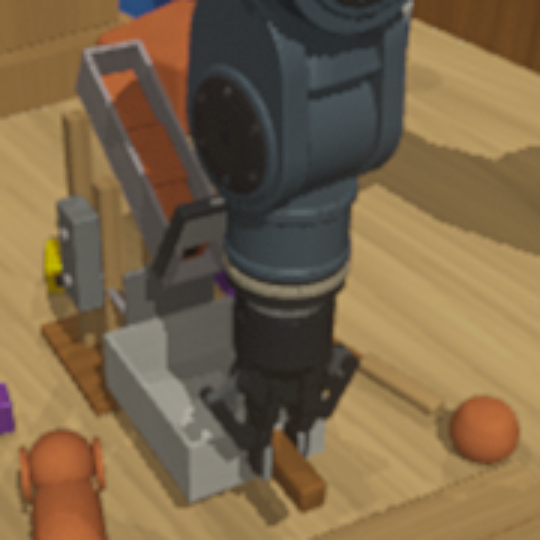

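Emit:
drive_tool --motion '[[[0,0,3],0],[[0,0,2],0],[[0,0,1.5],0],[[0,0,0.5],0]]'

```text
clock: 8.92
position: [0.6149, -0.0019, 0.0835]
eef_rot: [[0.001, 0.991, -0.135], [0.003, -0.135, -0.991], [-1.0, 0.001, -0.003]]
force: [4.0, 13.5, -2.8]
width: 0.258
```

```bash
cat > chk.py <<'E'
from h import *
import sys
go(.6142,-.001,-7.8,.083)
im,d=vision.read_camera('scene');C=cloud('scene',d)
cv2.imwrite(f'pics/scene{sys.argv[1]}.png',cv2.resize(im[100:280,170:350],None,fx=3,fy=3))
f=np.array([-.1357,-.9907]);g=np.array([.9907,-.1357]);a=C[...,:2]@f;l=C[...,:2]@g
k=(C[...,2]>.125)&(C[...,2]<.16)&(abs(l-.61)<.04)&(a>.05)&(a<.14); print('plate a',np.percentile(a[k],[10,50,90]),k.sum())
im,d=vision.read_camera('top')
cv2.imwrite(f'pics/top{sys.argv[1]}.png',cv2.resize(im[120:240,190:390],None,fx=3,fy=3))
E
python3 chk.py 6
```

```text
clock 8.9167 pos [ 0.6149 -0.0019  0.0835] yaw -7.751905635390182 F [ 4.036  13.5293 -2.8268] T [ 2.852  -0.6013 -0.323 ] w 0.2578159314150152 j6 1.7015156930846063
tool delta mm [ 0.5028 -0.7738 -0.8468] twist 0.0008394050140959577
plate a [0.1154 0.1171 0.1189] 154
```

View pics/scene6.png

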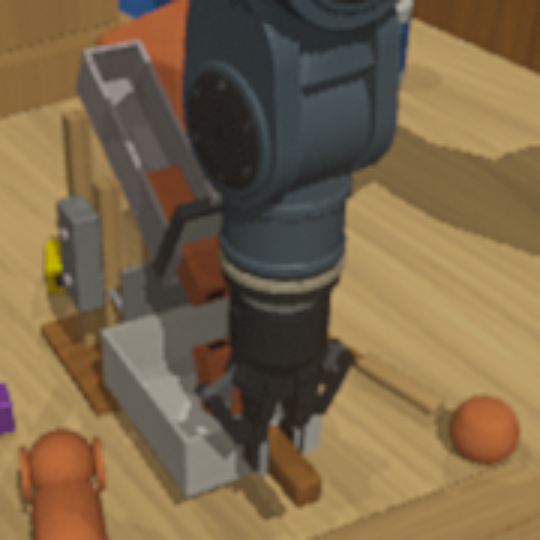

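View pics/top6.png

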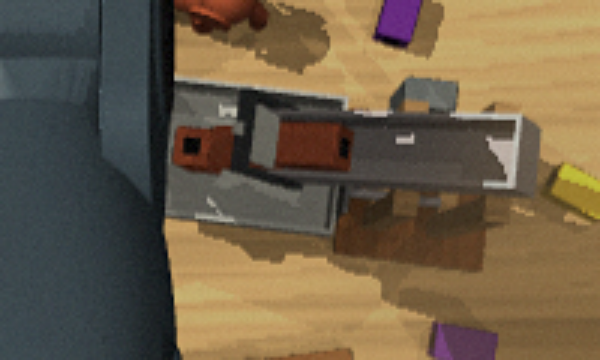

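The gate is open and the props are sliding: one is in the pan near (205,150), and the others are on their way. The plate is at its stop, so I hold.

Emit:
drive_tool --motion '[[[0,0,0],0],[[0,0,0],0],[[0,0,0],0],[[0,0,0],0],[[0,0,0],0],[[0,0,0],0],[[0,0,0],0],[[0,0,0],0]]'

```text
clock: 9.68
position: [0.6145, -0.0018, 0.083]
eef_rot: [[-0.0, 0.991, -0.135], [0.003, -0.135, -0.991], [-1.0, -0.0, -0.003]]
force: [2.2, 9.8, -6.8]
width: 0.262
```

```bash
python3 chk.py 7
```

```text
clock 9.6833 pos [ 0.6145 -0.0018  0.083 ] yaw -7.744649253394738 F [ 2.2176  9.8315 -6.8312] T [ 2.8732 -0.653  -0.1835] w 0.261889577960127 j6 1.7016135433317638
tool delta mm [ 0.0407 -0.3957 -0.7297] twist 0.0009660527716988934
plate a [0.056  0.1166 0.1188] 230
```

View pics/scene7.png

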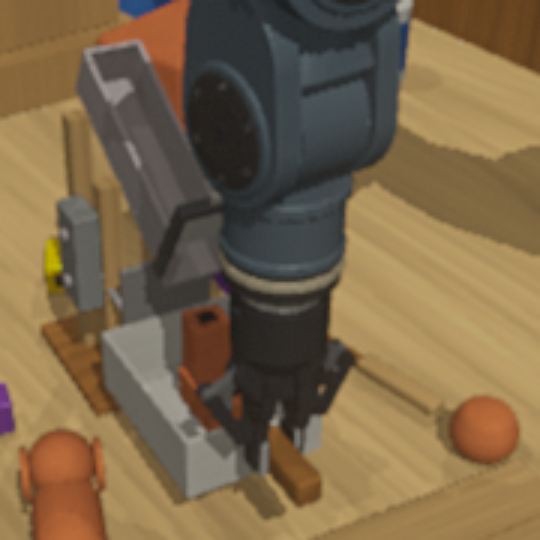

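View pics/top7.png

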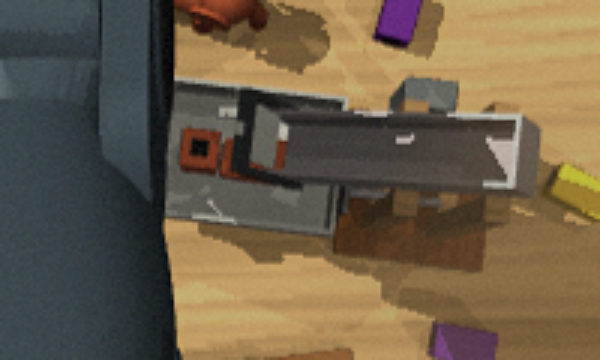

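Emit:
drive_tool --motion '[[[0,0,0],0],[[0,0,0],0],[[0,0,0],0],[[0,0,0],0],[[0,0,0],0],[[0,0,0],0]]'

```text
clock: 10.28
position: [0.6145, -0.0018, 0.083]
eef_rot: [[-0.0, 0.991, -0.135], [0.003, -0.135, -0.991], [-1.0, -0.0, -0.003]]
force: [2.1, 11.0, -7.4]
width: 0.256
```

```bash
python3 - <<'E'
from h import *
o=telemetry.get_obs(); print(o['force'],o['clock'])
im,d=vision.read_camera('top'); C=cloud('top',d)
cv2.imwrite('pics/top8.png',cv2.resize(im[135:205,230:330],None,fx=7,fy=7,interpolation=cv2.INTER_CUBIC))
im,d=vision.read_camera('scene')
cv2.imwrite('pics/scene8.png',cv2.resize(im[170:270,190:290],None,fx=6,fy=6,interpolation=cv2.INTER_CUBIC))
E
```

```text
[ 2.0809 10.9724 -7.3569] 10.2833
```

View pics/top8.png

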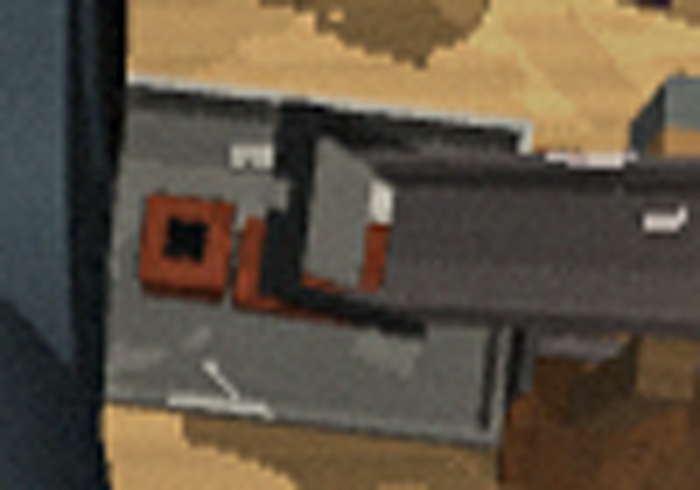

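View pics/scene8.png

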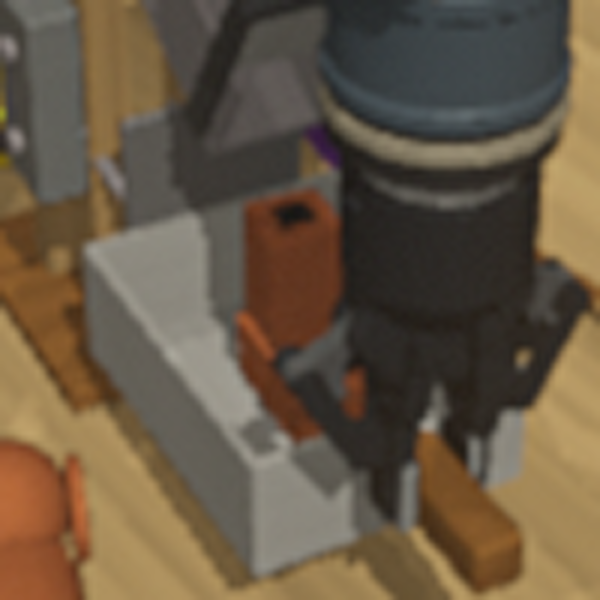

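```bash
python3 - <<'E'
from h import *
im,d=vision.read_camera('top'); C=cloud('top',d)
for p in((253,172),(261,165),(266,174),(272,177),(283,172)): print(p,C[p[1],p[0]],im[p[1],p[0]])
im,d=vision.read_camera('scene'); S=cloud('scene',d)
for p in((234,207),(239,209),(240,218),(237,230),(234,232),(238,236),(231,224)): print(p,S[p[1],p[0]],im[p[1],p[0]])
E
```

```text
(253, 172) [ 0.5964 -0.0594  0.1141] [ 37  58 124]
(261, 165) [ 0.6158 -0.0819  0.1136] [ 24  44 102]
(266, 174) [ 0.5934 -0.0953  0.0868] [ 30  49 103]
(272, 177) [ 0.5646 -0.1103  0.2713] [27 29 30]
(283, 172) [ 0.5909 -0.1413  0.1483] [ 23  41 102]
(234, 207) [ 0.6072 -0.1234  0.1497] [32 53 97]
(239, 209) [ 0.6005 -0.1107  0.1481] [ 31  54 100]
(240, 218) [ 0.5997 -0.1072  0.1208] [32 54 97]
(237, 230) [ 0.6767 -0.0116  0.183 ] [61 64 64]
(234, 232) [ 0.6152 -0.1126  0.0774] [30 54 99]
(238, 236) [ 0.6178 -0.0907  0.0802] [31 50 90]
(231, 224) [ 0.6115 -0.1319  0.0901] [ 46  84 154]
```

Depth shows three props in the pan. One stands on the floor (top z = 0.114). One lies flat (top 0.087), and one stands on top of it (top 0.148). The stack is loose, so I'll draw back with soft ramps.

Emit:
drive_tool --motion '[[[0,0,-1],0],[[0,0,-2],0],[[0,0,-3],0],[[0,0,-4],0],[[0,0,-5],0],[[0,0,-6],0],[[0,0,-6],0],[[0,0,-6],0]]'

```text
clock: 11.15
position: [0.6188, 0.0302, 0.083]
eef_rot: [[-0.0, 0.991, -0.135], [0.001, -0.135, -0.991], [-1.0, -0.001, -0.001]]
force: [-1.4, -0.8, -3.2]
width: 0.255
```

Emit:
drive_tool --motion '[[[0,0,-6],0],[[0,0,-6],0],[[0,0,-6],0],[[0,0,-5],0],[[0,0,-4],0],[[0,0,-3],0],[[0,0,-2],0],[[0,0,-1],0]]'

```text
clock: 11.82
position: [0.6234, 0.0624, 0.0833]
eef_rot: [[-0.0, 0.991, -0.135], [-0.0, -0.135, -0.991], [-1.0, -0.0, 0.0]]
force: [0.5, 0.9, -4.2]
width: 0.257
```

```bash
python3 chk.py 9; python3 -c "
from h import *
go(.5662,.2867,-7.8,.083)"
```

```text
clock 11.8167 pos [0.6234 0.0624 0.0833] yaw -7.784016718052724 F [ 0.5255  0.8649 -4.1786] T [ 0.4252 -0.0908 -0.0197] w 0.2574408308404937 j6 1.8063866463955518
tool delta mm [ 0.2843 -0.5169 64.0297] twist 0.00027896089525453004
plate a [0.0854 0.0871 0.0893] 297
clock 11.9167 pos [0.6234 0.0622 0.0833] yaw -7.7900969883764954 F [ 0.5024 -0.4062 -4.5515] T [ 0.4402 -0.0756 -0.0173] w 0.2610820068693535 j6 1.806201073873717
tool delta mm [   0.294   -87.0927 -214.6941] twist 0.00017284015869342044
```

View pics/scene9.png

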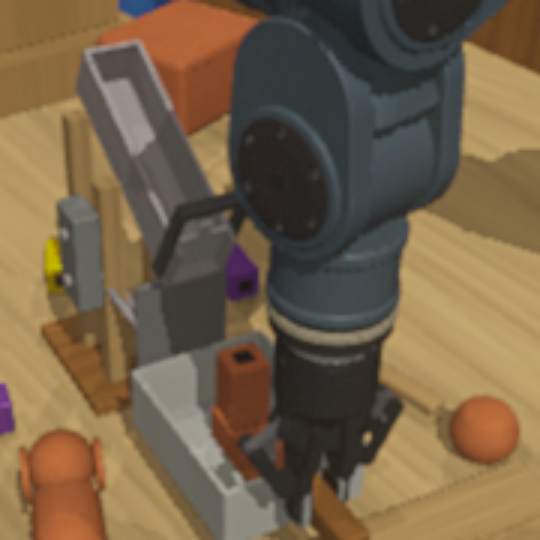

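View pics/top9.png

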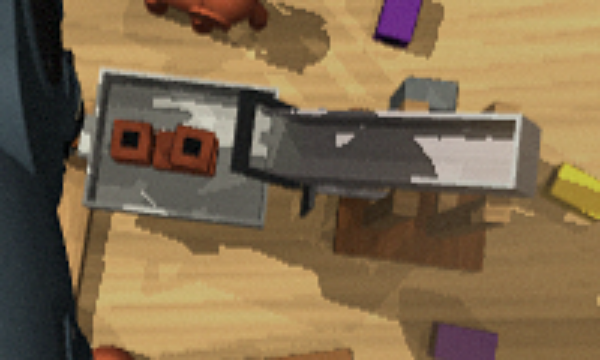

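The gate is shut and the plate is back at rest. All three props are in the pan, the stack standing at (190,147) in the top crop. I carry it gently to the board.

Emit:
drive_tool --motion '[[[0,-0.75,-1.85],0],[[0,-1.5,-3.7],0],[[0,-2.25,-5.6],0],[[0,-3,-7.4],0],[[0,-3.75,-9.3],0],[[0,-4.5,-11.1],0],[[0,-4.5,-11.1],0],[[0,-4.5,-11.1],0]]'

```text
clock: 12.58
position: [0.6067, 0.1276, 0.0833]
eef_rot: [[0.0, 0.991, -0.135], [0.0, -0.135, -0.991], [-1.0, -0.0, -0.0]]
force: [-0.5, -0.1, -4.6]
width: 0.258
```

Emit:
drive_tool --motion '[[[0,-4.5,-11.1],0],[[0,-4.5,-11.1],0],[[0,-4.5,-11.1],0],[[0,-4.5,-11.1],0],[[0,-4.5,-11.1],0],[[0,-4.5,-11.1],0],[[0,-4.5,-11.1],0],[[0,-4.5,-11.1],0]]'

```text
clock: 13.25
position: [0.5832, 0.2201, 0.0833]
eef_rot: [[0.0, 0.991, -0.136], [0.0, -0.136, -0.991], [-1.0, 0.0, -0.0]]
force: [-0.8, 0.1, -4.3]
width: 0.264
```

Emit:
drive_tool --motion '[[[0,-4.5,-11.1],0],[[0,-4.5,-11.1],0],[[0,-4.5,-11.1],0],[[0,-3.75,-9.3],0],[[0,-3,-7.4],0],[[0,-2.25,-5.6],0],[[0,-1.5,-3.7],0],[[0,-0.75,-1.85],0]]'

```text
clock: 13.92
position: [0.5672, 0.2833, 0.0833]
eef_rot: [[-0.0, 0.991, -0.135], [-0.0, -0.135, -0.991], [-1.0, 0.0, 0.0]]
force: [-0.2, 0.7, -4.0]
width: 0.259
```

```bash
python3 - <<'E'
from h import *
go(.5662,.2867,-7.8,.0581)
for n in('scene','top'):
  im,d=vision.read_camera(n); C=cloud(n,d); np.save(n+'10.npy',d)
  cv2.imwrite(f'pics/{n}10.png',cv2.resize(im[130:384,80:430],None,fx=2.2,fy=2.2))
  k=(C[...,2]>.104)&(C[...,2]<.117)&(C[...,1]<.275)&(C[...,1]>.06)&(C[...,0]>.45)&(C[...,0]<.66)
  p=C[k]; print(n,cv2.minAreaRect((p[:,:2]*1000).astype(np.float32)),len(p))
  for kk,vv in tilt(C,(.549,.174),(-.1357,-.9907),.09,.13).items(): print(kk,vv)
E
```

```text
clock 13.9167 pos [0.5672 0.2833 0.0833] yaw -7.780621011805552 F [-0.1707  0.6661 -4.0255] T [ 0.4616 -0.096   0.0143] w 0.2592138502805148 j6 2.1699135390342983
tool delta mm [25.1757 -1.4082 -3.1967] twist 0.00033822714969822384
scene ((553.7586669921875, 181.43458557128906), (192.36962890625, 132.47763061523438), 82.0560073852539) 891
far (248, [0.103, 0.1088, 0.1106])
near (83, [0.1014, 0.1082, 0.111])
+y (352, [0.1041, 0.1099, 0.1114])
-y (159, [0.1055, 0.1095, 0.1112])
floor far (617, [0.1061, 0.1489, 0.1508])
floor near (1203, [0.4459, 0.6088, 0.6125])
top ((552.4053344726562, 180.56878662109375), (192.438232421875, 130.20034790039062), 82.47254943847656) 637
far (97, [0.1076, 0.1095, 0.1109])
near (148, [0.1075, 0.1092, 0.1111])
+y (101, [0.1087, 0.1105, 0.1117])
-y (79, [0.1093, 0.1107, 0.1117])
floor far (671, [0.0555, 0.145, 0.1502])
floor near (4630, [0.5639, 0.606, 0.6117])
```

View pics/scene10.png

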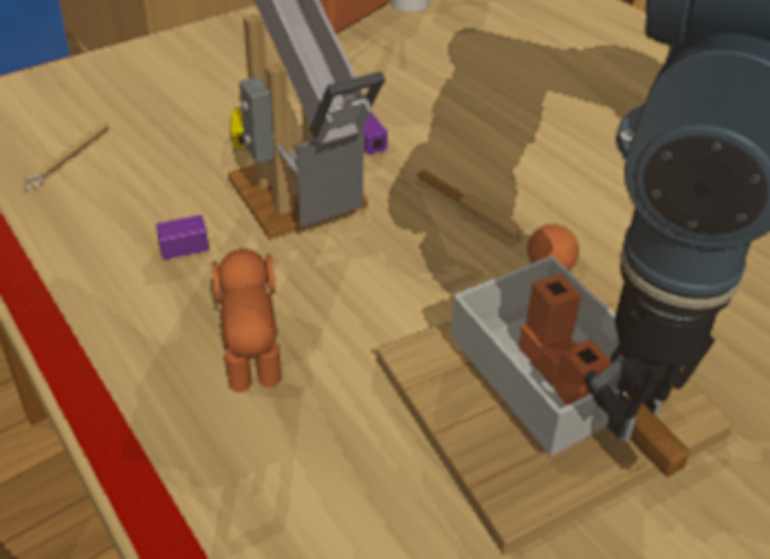

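View pics/top10.png

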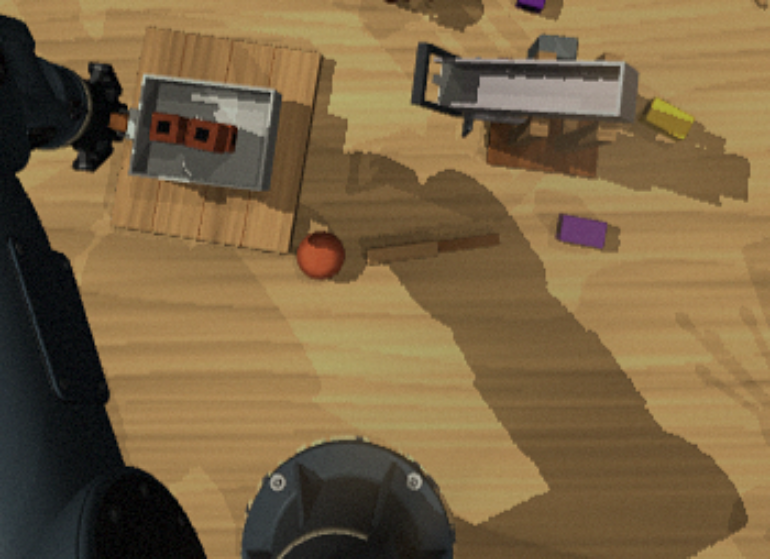

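Emit:
drive_tool --motion '[[[0,-0.5,-1],0],[[1,-1,-1.5],0],[[2,-0.5,-1],0],[[3,0,0],0],[[4,0,0],0],[[4,0,0],0],[[3,0,0],0],[[2,0,0],0]]'

```text
clock: 14.68
position: [0.5655, 0.2864, 0.0636]
eef_rot: [[-0.001, 0.991, -0.136], [-0.0, -0.136, -0.991], [-1.0, -0.001, 0.0]]
force: [0.5, 0.6, -5.6]
width: 0.261
```

Emit:
drive_tool --motion '[[[1.5,0,0],0],[[1,0,0],0],[[1,0,0],0],[[1,0,0],0],[[0,0,0],0]]'

```text
clock: 15.1
position: [0.5658, 0.2866, 0.0597]
eef_rot: [[-0.0, 0.991, -0.136], [-0.0, -0.136, -0.991], [-1.0, 0.0, 0.0]]
force: [0.6, -0.2, -4.9]
width: 0.259
```

```bash
python3 - <<'E'
from h import *
go(.5662,.2867,-7.8,.0581)
E
```

```text
clock 15.1 pos [0.5658 0.2866 0.0597] yaw -7.790943695400227 F [ 0.5803 -0.2333 -4.9088] T [ 0.3408 -0.0914  0.0833] w 0.258873184357528 j6 2.1757044644799937
tool delta mm [ 1.6069  0.4248 -0.1387] twist 0.00015806233332954853
```

Emit:
drive_tool --motion '[[[0.8,0,0],0],[[0.6,0,0],0],[[0.5,0,0],0],[[0,0,0],0]]'

```text
clock: 15.43
position: [0.5659, 0.2868, 0.0582]
eef_rot: [[0.001, 0.991, -0.135], [0.0, -0.135, -0.991], [-1.0, 0.0, -0.0]]
force: [-1.3, 1.3, 0.7]
width: 0.257
```

Emit:
drive_tool --motion '[[[0.4,0,0],0],[[0,0,0],0],[[0,0,0],0]]' --grip_force 20

```text
clock: 15.68
position: [0.5659, 0.2868, 0.0582]
eef_rot: [[0.001, 0.991, -0.135], [0.0, -0.135, -0.991], [-1.0, 0.001, -0.0]]
force: [-3.1, -0.7, 7.6]
width: 0.262
```

Emit:
drive_tool --motion '[[[0,0,0],0],[[0,0,0],0],[[0,0,0],0],[[0,0,0],0],[[0,0,0],0],[[0,0,0],0]]' --fingers 60

```text
clock: 16.18
position: [0.5658, 0.2866, 0.0575]
eef_rot: [[-0.0, 0.991, -0.136], [-0.0, -0.136, -0.991], [-1.0, 0.0, 0.0]]
force: [-0.0, -0.6, -0.0]
width: 0.699
```

Emit:
drive_tool --motion '[[[-3,0,0],0],[[-8,0,0],0],[[-15,0,0],0],[[-20,0,0],0],[[-25,0,0],0],[[-25,0,0],0],[[-25,0,0],0],[[-15,0,0],0]]'

```text
clock: 16.85
position: [0.5663, 0.2869, 0.1972]
eef_rot: [[0.003, 0.991, -0.136], [0.001, -0.136, -0.991], [-1.0, 0.003, -0.002]]
force: [0.5, 0.2, 0.7]
width: 0.703
```

```bash
cat > fin.py <<'E'
from h import *
import sys
go(.5662,.2867,-7.8,.0581)
for n in('scene','top'):
  im,d=vision.read_camera(n); C=cloud(n,d)
  cv2.imwrite(f'pics/{n}{sys.argv[1]}.png',cv2.resize(im[130:384,80:430],None,fx=2.2,fy=2.2))
  k=(C[...,2]>.079)&(C[...,2]<.092)&(C[...,1]<.40)&(C[...,1]>.06)&(C[...,0]>.45)&(C[...,0]<.66)
  p=C[k]; print(n,cv2.minAreaRect((p[:,:2]*1000).astype(np.float32)),len(p))
  for kk,vv in tilt(C,(.549,.174),(-.1357,-.9907),.07,.10).items(): print(kk,vv)
  for nm,q in(("lump",(.3892,.0342)),("eleph",(.765,-.072))):
    k=(np.hypot(C[...,0]-q[0],C[...,1]-q[1])<.1)&(C[...,2]>.03)&(C[...,2]<.13)&(C[...,0]<.45 if nm=="lump" else C[...,0]>.7)
    print(nm,C[k].mean(0))
E
python3 fin.py 11
```

```text
clock 16.85 pos [0.5663 0.2869 0.1972] yaw -7.792854912820143 F [0.4719 0.2244 0.7137] T [-0.0018 -0.0318  0.0426] w 0.7025944706223354 j6 2.175754011217504
tool delta mm [139.1136  -0.4509   0.4628] twist 0.00012470529663053436
scene ((557.08837890625, 216.6112060546875), (256.0299377441406, 132.89993286132812), 81.95370483398438) 1652
far (201, [0.0809, 0.0854, 0.0868])
near (200, [0.0843, 0.0864, 0.0871])
+y (325, [0.0811, 0.0858, 0.0869])
-y (261, [0.08, 0.0855, 0.0869])
floor far (583, [0.0719, 0.1241, 0.1265])
floor near (758, [0.0699, 0.0894, 0.0911])
lump [0.3987 0.0385 0.0451]
eleph [ 0.7782 -0.05    0.0867]
top ((555.1734619140625, 214.92672729492188), (254.43128967285156, 129.9493865966797), 82.36300659179688) 765
far (86, [0.0832, 0.0858, 0.0874])
near (128, [0.0831, 0.085, 0.0866])
+y (93, [0.0843, 0.0859, 0.0867])
-y (76, [0.0852, 0.0867, 0.0881])
floor far (641, [0.0313, 0.1084, 0.1253])
floor near (4395, [0.6293, 0.6652, 0.6833])
lump [0.3887 0.0277 0.0459]
eleph [ 0.7619 -0.0727  0.0943]
```

View pics/scene11.png

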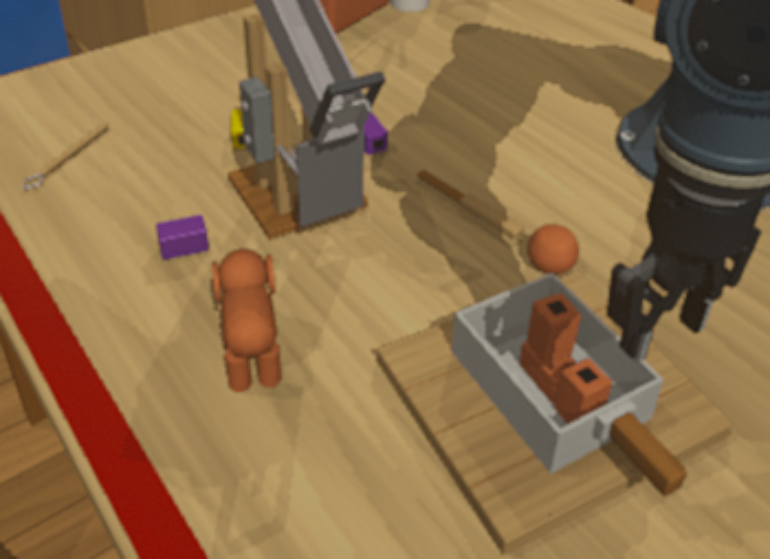

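View pics/top11.png

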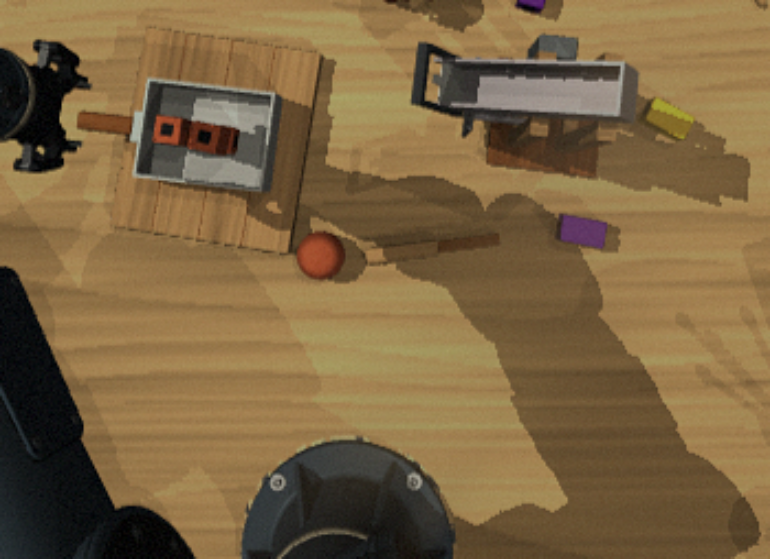

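Top view: the pan sits flat (rim about 0.085 on all four sides) at about (0.5495, 0.1733), against a board centre of about (0.549, 0.174). The props are at (170,130), with a stack at (210,137). The chute is empty, its gate is shut, the bystanders are in place and the gripper is clear.

```bash
python3 -c "
from plant import ticket
print(ticket.finish_job())"
```

```text
the job is handed in; nothing more can be done
None
```

The job is done and handed in at about 17 s of the allowed 45 s. I gripped the pan by its handle, held it level with its underside about 50 mm up, and pressed the push plate to its stop. I held it there until all three props were in, drew back, then set the pan on the board and let go.

- **Press:** wrist force was about 10–11 N while holding, with one reading of about 14 N as the plate reached its stop and the props landed.
- **Gate:** after I drew back, the plate measured at its rest position. The last pictures show the gate shut and the chute empty.
- **Pan:** it is flat, with all four rim edges at 85–87 mm. Its centre is within about 1 mm of the measured board centre.
- **Props:** all three are in the pan. One stands upright on a lying one instead of on the pan floor. The stack stayed up through the carry and release.
- **Bystanders:** in the pictures the elephant, lump, knife and look-alikes have not moved. I checked only the lump by its pixel position, which was unchanged. A rough depth average for the elephant and lump differed by 1–2 cm between the two cameras, so I did not rely on it.

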